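# Re-rack the enamel jars in reverse order for the enameller opposite

### The arm

A 6-joint arm with a two-finger parallel gripper is mounted at the origin on the work surface. World frame = base frame: x ahead of the robot, y to its left, z up, the work surface at z = 0. Lengths are in m, angles in rad, forces in N, time in s.
With the tool pointing down it reaches from about 0.25 to 0.725 m from the base axis. Payload 4 kg.
Tool frame: the origin (TCP) lies at the very end of the fingers, on their centre line; the grasp point (between the pads) lies 19 mm behind it (pinch_z is the z of the grasp point in the tool frame, in m); z points along the fingers, y is the line along which they close (so a half turn about z gives the same grasp; the last joint's range is limited). The gripper opens to 85 mm and grips with 20 to 120 N. Pads are 22 mm wide; open, the fingers measure 114 mm over their backs; the gripper's body (76 mm by 85 mm) begins 54 mm behind the grasp point. The pads swing forward as they close: fully open they stand 13 mm farther back than shut.
Start: joints at [-1.32, 0.241, 0.005, 1.335, 0, 1.571], TCP at [0.124, -0.484, 0.231] pointing down, gripper open.
Joint ranges: [-2.72, 2.72], [-1.05, 1.87], [-1.09, 1.28], [-1.99, 2.15], [-1.42, 1.44], [-3.14, 3.14]. Speed limits (rad/s): [2.79, 2.79, 3.14, 3.14, 3.14, 3.14].

### API

Orientations are given as a rotation vector (axis times angle).
In Python, from bench import * gives the robot as it stands.
- The arm moves only by the tool jog_arm, never from a script. Its argument "plan" is a list of rows, each a list of 3 entries, a list of its own where there are three numbers: the shift along the tool's x, y, z in cm, then the turn, a rotation vector about the tool's x, y, z in degrees, then the finger opening in cm, from 0 to 8.54. In form: [[[tx, ty, tz], [ax, ay, az], gripper], ...]. A call has 1 to 8 rows; each row shifts and turns the commanded pose from where the row before left it, along the tool's axes as they then stand; what a row does not reach is not made up. A row lasts 1/8 s, in which the tool goes at most 62.5 mm and 10.7 degrees, less where a joint would pass 70% of its speed; a pose out of reach is approached as far as the arm can. A call is refused whole if a number of a shift passes 6.25 or a number of a turn 10.7, either way. A call with a gripper value outside its range is refused whole. The fingers move at their own pace and stop on an object; "newtons" is the grip in N (left out, the last holds). Time passes only in rows, so rows that do not move let the fingers close. It gives the time, the measured TCP pose, the force, the opening and the grip force at its end, in the units of the state.
- state(): the state, without advancing time (a new reading comes with each control period).
- snapshot(name): name is "scene" or "top" or "wrist"; returns (picture, depth): 384x512x3 uint8, red, green, blue; 384x512 float32, m along the optical axis (not along the pixel's ray), 0 where there is no reading.
- camera_info(name): a dict with "intrinsics" (3x3 intrinsics, pixels), "R" (3x3) and "t" (3): a world point X has camera coordinates R X + t. Camera axes: x right, y down, z forward; pixel columns grow to the right and rows downward; lengths in m; the calibration is good to about 2 mm. A picture is of the moment at which its call begins: read the wrist's pose just before it. camera_info takes no time and is no camera call; for the wrist camera it gives the pose at the moment of the call.
- hand_in(): hands the job in; it is judged then, once.
The state is a dict: "t": time; "q": joint angles; "qvel": joint speeds; "effort": joint torques, N m; "position": TCP position; "eef_rot": TCP orientation; "force": force on the tool from outside, world axes, zero at the start; "wrist_torque": the same for the moment, N m; "gripper_width": finger opening in m; "finger_force": force on a finger pad.
Only numpy, scipy, OpenCV 4.12 (cv2) and the standard library are available. Lean on these libraries where they do the work, as an engineer would, in place of code of your own. Each camera call takes 0.05 s, during which the arm holds its last target. There are 200 camera calls.

### The job

Move the four enamel jars from the dark wooden rack into the empty aluminium rack, one to a compartment and in reverse order, because the enameller works from the other side of the bench: seen from the robot, the jar at the left end of the wooden rack goes to the right end of the aluminium rack, the second from the left to second from the right, and so on. They are glass, so keep them upright and set each one gently down flat on its compartment's floor without dropping it, and do not disturb the ring stand.

Things in the scene. Friction and masses are not known exactly. Their poses are not given: they have to be found in the camera images.
- jar_blue: Closed glass enamel jar, full of blue enamel: upright round cylinder, 32 mm diameter, 60 mm tall, about 0.11 kg, blue body, white screw lid (same diameter) with a blue disc on top. Loose. Origin: centre of its underside; z up its axis. It starts standing in one compartment of the dark wooden rack, up to 7 mm off the compartment's centre.
- jar_red: Closed glass enamel jar, full of red enamel: upright round cylinder, 32 mm diameter, 60 mm tall, about 0.11 kg, red body, white screw lid (same diameter) with a red disc on top. Loose. Origin: centre of its underside; z up its axis. It starts standing in one compartment of the dark wooden rack, up to 7 mm off the compartment's centre.
- jar_yellow: Closed glass enamel jar, full of yellow enamel: upright round cylinder, 32 mm diameter, 60 mm tall, about 0.11 kg, yellow body, white screw lid (same diameter) with a yellow disc on top. Loose. Origin: centre of its underside; z up its axis. It starts standing in one compartment of the dark wooden rack, up to 7 mm off the compartment's centre.
- jar_green: Closed glass enamel jar, full of green enamel: upright round cylinder, 32 mm diameter, 60 mm tall, about 0.11 kg, green body, white screw lid (same diameter) with a green disc on top. Loose. Origin: centre of its underside; z up its axis. It starts standing in one compartment of the dark wooden rack, up to 7 mm off the compartment's centre.
- tile_blue: Blue sample tile, 24 x 36 x 3 mm, fixed on the dark wooden rack's ledge (robot's side), marking where the blue jar starts. Origin: centre of its underside, 18 mm above the bench; y along the row to the robot's left, x away from the robot. Its compartment's centre is 47 mm along +x. Wooden rack: fixed, compartments like the aluminium rack's, plus a ledge 32 mm deep, 18 mm high.
- tile_red: Red sample tile, 24 x 36 x 3 mm, fixed on the dark wooden rack's ledge (robot's side), marking where the red jar starts. Origin: centre of its underside, 18 mm above the bench; y along the row to the robot's left, x away from the robot. Its compartment's centre is 47 mm along +x. Wooden rack: fixed, compartments like the aluminium rack's, plus a ledge 32 mm deep, 18 mm high.
- tile_yellow: Yellow sample tile, 24 x 36 x 3 mm, fixed on the dark wooden rack's ledge (robot's side), marking where the yellow jar starts. Origin: centre of its underside, 18 mm above the bench; y along the row to the robot's left, x away from the robot. Its compartment's centre is 47 mm along +x. Wooden rack: fixed, compartments like the aluminium rack's, plus a ledge 32 mm deep, 18 mm high.
- tile_green: Green sample tile, 24 x 36 x 3 mm, fixed on the dark wooden rack's ledge (robot's side), marking where the green jar starts. Origin: centre of its underside, 18 mm above the bench; y along the row to the robot's left, x away from the robot. Its compartment's centre is 47 mm along +x. Wooden rack: fixed, compartments like the aluminium rack's, plus a ledge 32 mm deep, 18 mm high.
- new_rack: Empty aluminium rack, fixed, 62 (x) x 236 (y) mm: four open compartments, 54 x 54 mm inside, centres at x = 0, y = +87, +29, -29, -87 mm; floor 6 mm and tops of the 4 mm walls 18 mm above the bench. Origin: centre of its underside, on the bench. y along the row to the robot's left, x away from the robot. Either rack may be the nearer; each is turned up to 0.22 rad.
- ring_stand: Bystander: wooden ring stand, round foot 52 mm diameter and 10 mm high with a slim cone carrying a gold ring, 73 mm tall in all, loose, 0.09 kg. Origin: centre of its underside. Leave it alone.
Not all that is in view belongs to the job. Leave any orange or purple look-alike of the jar_green alone.

How it is judged:
At the end, for the whole second after the job is handed in: All four jars stand upright (within 0.1 rad) on the floor of the aluminium rack, one per compartment (within 13 mm of its centre along x and y), released and at rest, their left-to-right order the reverse of that of the colour tiles (the jars' order at the start) (x of jar_blue in the frame of new_rack between -0.013 and 0.013 m and (y of jar_blue in the frame of new_rack between 0.074 and 0.1 m or y of jar_blue in the frame of new_rack between 0.016 and 0.042 m or y of jar_blue in the frame of new_rack between -0.042 and -0.016 m or y of jar_blue in the frame of new_rack between -0.1 and -0.074 m) and z of jar_blue in the frame of new_rack between 0.002 and 0.01 m and angle between each of jar_blue, jar_red, jar_yellow, jar_green's own z axis and vertical below 0.1 rad and linear speed of each of jar_blue, jar_red, jar_yellow, jar_green below 0.02 m/s and contact force between each of jar_blue, jar_red, jar_yellow, jar_green and the fingers below 0.1 N and x of jar_red in the frame of new_rack between -0.013 and 0.013 m and (y of jar_red in the frame of new_rack between 0.074 and 0.1 m or y of jar_red in the frame of new_rack between 0.016 and 0.042 m or y of jar_red in the frame of new_rack between -0.042 and -0.016 m or y of jar_red in the frame of new_rack between -0.1 and -0.074 m) and z of jar_red in the frame of new_rack between 0.002 and 0.01 m and x of jar_yellow in the frame of new_rack between -0.013 and 0.013 m and (y of jar_yellow in the frame of new_rack between 0.074 and 0.1 m or y of jar_yellow in the frame of new_rack between 0.016 and 0.042 m or y of jar_yellow in the frame of new_rack between -0.042 and -0.016 m or y of jar_yellow in the frame of new_rack between -0.1 and -0.074 m) and z of jar_yellow in the frame of new_rack between 0.002 and 0.01 m and x of jar_green in the frame of new_rack between -0.013 and 0.013 m and (y of jar_green in the frame of new_rack between 0.074 and 0.1 m or y of jar_green in the frame of new_rack between 0.016 and 0.042 m or y of jar_green in the frame of new_rack between -0.042 and -0.016 m or y of jar_green in the frame of new_rack between -0.1 and -0.074 m) and z of jar_green in the frame of new_rack between 0.002 and 0.01 m and ((y of tile_red in the frame of tile_blue above 0 m and y of jar_blue in the frame of new_rack above -0.058 m and y of jar_red in the frame of new_rack below -0.058 m) or (y of tile_red in the frame of tile_blue above 0 m and y of jar_blue in the frame of new_rack above 0 m and y of jar_red in the frame of new_rack below 0 m) or (y of tile_red in the frame of tile_blue above 0 m and y of jar_blue in the frame of new_rack above 0.058 m and y of jar_red in the frame of new_rack below 0.058 m) or (y of tile_red in the frame of tile_blue below 0 m and y of jar_red in the frame of new_rack above -0.058 m and y of jar_blue in the frame of new_rack below -0.058 m) or (y of tile_red in the frame of tile_blue below 0 m and y of jar_red in the frame of new_rack above 0 m and y of jar_blue in the frame of new_rack below 0 m) or (y of tile_red in the frame of tile_blue below 0 m and y of jar_red in the frame of new_rack above 0.058 m and y of jar_blue in the frame of new_rack below 0.058 m)) and ((y of tile_yellow in the frame of tile_blue above 0 m and y of jar_blue in the frame of new_rack above -0.058 m and y of jar_yellow in the frame of new_rack below -0.058 m) or (y of tile_yellow in the frame of tile_blue above 0 m and y of jar_blue in the frame of new_rack above 0 m and y of jar_yellow in the frame of new_rack below 0 m) or (y of tile_yellow in the frame of tile_blue above 0 m and y of jar_blue in the frame of new_rack above 0.058 m and y of jar_yellow in the frame of new_rack below 0.058 m) or (y of tile_yellow in the frame of tile_blue below 0 m and y of jar_yellow in the frame of new_rack above -0.058 m and y of jar_blue in the frame of new_rack below -0.058 m) or (y of tile_yellow in the frame of tile_blue below 0 m and y of jar_yellow in the frame of new_rack above 0 m and y of jar_blue in the frame of new_rack below 0 m) or (y of tile_yellow in the frame of tile_blue below 0 m and y of jar_yellow in the frame of new_rack above 0.058 m and y of jar_blue in the frame of new_rack below 0.058 m)) and ((y of tile_yellow in the frame of tile_red above 0 m and y of jar_red in the frame of new_rack above -0.058 m and y of jar_yellow in the frame of new_rack below -0.058 m) or (y of tile_yellow in the frame of tile_red above 0 m and y of jar_red in the frame of new_rack above 0 m and y of jar_yellow in the frame of new_rack below 0 m) or (y of tile_yellow in the frame of tile_red above 0 m and y of jar_red in the frame of new_rack above 0.058 m and y of jar_yellow in the frame of new_rack below 0.058 m) or (y of tile_yellow in the frame of tile_red below 0 m and y of jar_yellow in the frame of new_rack above -0.058 m and y of jar_red in the frame of new_rack below -0.058 m) or (y of tile_yellow in the frame of tile_red below 0 m and y of jar_yellow in the frame of new_rack above 0 m and y of jar_red in the frame of new_rack below 0 m) or (y of tile_yellow in the frame of tile_red below 0 m and y of jar_yellow in the frame of new_rack above 0.058 m and y of jar_red in the frame of new_rack below 0.058 m)) and ((y of tile_green in the frame of tile_blue above 0 m and y of jar_blue in the frame of new_rack above -0.058 m and y of jar_green in the frame of new_rack below -0.058 m) or (y of tile_green in the frame of tile_blue above 0 m and y of jar_blue in the frame of new_rack above 0 m and y of jar_green in the frame of new_rack below 0 m) or (y of tile_green in the frame of tile_blue above 0 m and y of jar_blue in the frame of new_rack above 0.058 m and y of jar_green in the frame of new_rack below 0.058 m) or (y of tile_green in the frame of tile_blue below 0 m and y of jar_green in the frame of new_rack above -0.058 m and y of jar_blue in the frame of new_rack below -0.058 m) or (y of tile_green in the frame of tile_blue below 0 m and y of jar_green in the frame of new_rack above 0 m and y of jar_blue in the frame of new_rack below 0 m) or (y of tile_green in the frame of tile_blue below 0 m and y of jar_green in the frame of new_rack above 0.058 m and y of jar_blue in the frame of new_rack below 0.058 m)) and ((y of tile_green in the frame of tile_red above 0 m and y of jar_red in the frame of new_rack above -0.058 m and y of jar_green in the frame of new_rack below -0.058 m) or (y of tile_green in the frame of tile_red above 0 m and y of jar_red in the frame of new_rack above 0 m and y of jar_green in the frame of new_rack below 0 m) or (y of tile_green in the frame of tile_red above 0 m and y of jar_red in the frame of new_rack above 0.058 m and y of jar_green in the frame of new_rack below 0.058 m) or (y of tile_green in the frame of tile_red below 0 m and y of jar_green in the frame of new_rack above -0.058 m and y of jar_red in the frame of new_rack below -0.058 m) or (y of tile_green in the frame of tile_red below 0 m and y of jar_green in the frame of new_rack above 0 m and y of jar_red in the frame of new_rack below 0 m) or (y of tile_green in the frame of tile_red below 0 m and y of jar_green in the frame of new_rack above 0.058 m and y of jar_red in the frame of new_rack below 0.058 m)) and ((y of tile_green in the frame of tile_yellow above 0 m and y of jar_yellow in the frame of new_rack above -0.058 m and y of jar_green in the frame of new_rack below -0.058 m) or (y of tile_green in the frame of tile_yellow above 0 m and y of jar_yellow in the frame of new_rack above 0 m and y of jar_green in the frame of new_rack below 0 m) or (y of tile_green in the frame of tile_yellow above 0 m and y of jar_yellow in the frame of new_rack above 0.058 m and y of jar_green in the frame of new_rack below 0.058 m) or (y of tile_green in the frame of tile_yellow below 0 m and y of jar_green in the frame of new_rack above -0.058 m and y of jar_yellow in the frame of new_rack below -0.058 m) or (y of tile_green in the frame of tile_yellow below 0 m and y of jar_green in the frame of new_rack above 0 m and y of jar_yellow in the frame of new_rack below 0 m) or (y of tile_green in the frame of tile_yellow below 0 m and y of jar_green in the frame of new_rack above 0.058 m and y of jar_yellow in the frame of new_rack below 0.058 m))); the robot touches nothing.
It fails at once if a jar is tipped over (angle between any of jar_blue, jar_red, jar_yellow, jar_green's own z axis and vertical above 0.7 rad).
It fails at once if a jar is dropped into the aluminium rack (more than about 3 cm) ((linear speed of jar_blue above 0.75 m/s and z of jar_blue in the frame of new_rack below 0.03 m and x of jar_blue in the frame of new_rack between -0.03 and 0.03 m and y of jar_blue in the frame of new_rack between -0.12 and 0.12 m) or (linear speed of jar_red above 0.75 m/s and z of jar_red in the frame of new_rack below 0.03 m and x of jar_red in the frame of new_rack between -0.03 and 0.03 m and y of jar_red in the frame of new_rack between -0.12 and 0.12 m) or (linear speed of jar_yellow above 0.75 m/s and z of jar_yellow in the frame of new_rack below 0.03 m and x of jar_yellow in the frame of new_rack between -0.03 and 0.03 m and y of jar_yellow in the frame of new_rack between -0.12 and 0.12 m) or (linear speed of jar_green above 0.75 m/s and z of jar_green in the frame of new_rack below 0.03 m and x of jar_green in the frame of new_rack between -0.03 and 0.03 m and y of jar_green in the frame of new_rack between -0.12 and 0.12 m)).
It fails at once if the ring stand is shifted or knocked over (distance of ring_stand from where it was at the start of the episode above 0.03 m or angle between ring_stand's own z axis and vertical above 0.5 rad).
It also fails if it takes over 88 s, if anything falls off the work surface, if the arm or the gripper's body presses on something with over 40 N, if the wrist force passes 120 N, or if a joint passes its speed limit or range.

## Working session

There is one attempt and no reset: what is moved stays moved. The work goes in short steps, Python scripts to look and compute and a tool call to move; the robot and the scene stay as the last step left them, time stands still between calls to the robot, and variables do not carry over. Pictures are saved under pics/ and viewed, at most 14 in all, crops included, and the job is handed in when it is done.

Besides the shell and the picture viewer there is one more tool, called after "Emit:" as name(argument=value, ...) on one line, values as JSON. jog_arm: Moves the arm, as the interface text tells. Its arguments: {"type":"object","properties":{"plan":{"type":"array"},"newtons":{"type":"number"}},"required":["plan"]}

```bash
mkdir -p pics; python3 - <<'E'
from bench import *
import cv2,numpy as np
s=state();print({k:np.round(v,3) for k,v in s.items()})
for n in("scene","top"):
    p,d=snapshot(n);cv2.imwrite(f"pics/{n}0.png",p[:,:,::-1]);c=camera_info(n);print(n,c)
    np.savez(f"{n}0.npz",p=p,d=d,K=c["intrinsics"],R=c["R"],t=c["t"])
E
```

```text
{'t': np.float64(0.0), 'q': array([-1.32 ,  0.241,  0.004,  1.335,  0.   ,  1.571]), 'qvel': array([ 0.001, -0.001,  0.003, -0.   ,  0.001, -0.001]), 'effort': array([-1.0000e-03, -3.7232e+01,  2.5241e+01,  1.7000e-02, -0.0000e+00,
        0.0000e+00]), 'position': array([ 0.124, -0.484,  0.23 ]), 'eef_rot': array([-3.115, -0.393,  0.   ]), 'force': array([ 0.531, -0.614,  0.115]), 'wrist_torque': array([ 0.03 ,  0.024, -0.028]), 'finger_force': np.float64(0.0), 'gripper_width': np.float64(0.086)}
scene {'intrinsics': array([[478.06659675,   0.        , 256.48436843],
       [  0.        , 478.06659675, 195.45783618],
       [  0.        ,   0.        ,   1.        ]]), 'R': array([[ 0.1413855 ,  0.98984354,  0.01482891],
       [ 0.68758798, -0.08741381, -0.72082008],
       [-0.71220286,  0.11210969, -0.69296357]]), 't': array([ 0.04362152, -0.34381807,  1.290104  ])}
top {'intrinsics': array([[374.75086288,   0.        , 256.97984471],
       [  0.        , 374.75086288, 188.50391274],
       [  0.        ,   0.        ,   1.        ]]), 'R': array([[-0.01173706, -0.99974299, -0.01939568],
       [-0.98867327,  0.0145052 , -0.14938128],
       [ 0.14962423,  0.01742269, -0.98858942]]), 't': array([-0.11830842,  0.52372383,  0.64245664])}
```

View pics/top0.png

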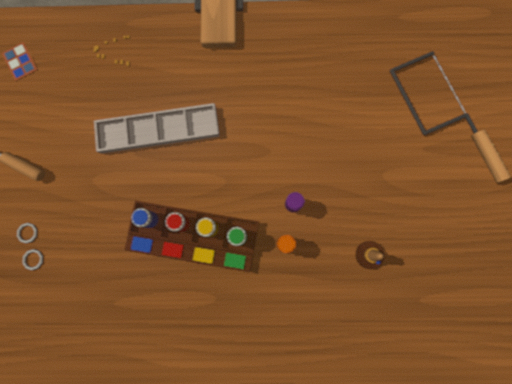

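View pics/scene0.png

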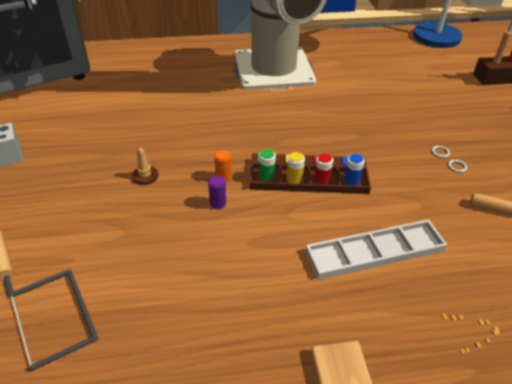

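The top view shows the wooden rack nearer, with the jars left to right blue (141,217), red (175,221), yellow (205,227) and green (236,236). The aluminium rack is beyond it at about (157,128), and the orange and purple look-alikes and the ring stand (371,255) are off to the right. The scene view agrees.

```bash
cat > h.py <<'E'
import cv2,numpy as np
HUE={'blue':(105,125),'red':(-8,8),'yellow':(20,33),'green':(50,85)}
def cast(c,uv,z):
    uv=np.atleast_2d(uv).astype(float)
    r=(np.c_[uv,np.ones(len(uv))]@np.linalg.inv(c['K']).T)@c['R']
    o=-c['R'].T@c['t']; return o+r*((z-o[2])/r[:,2])[:,None]
def blobs(p,col,amin=40):
    h=cv2.cvtColor(p,cv2.COLOR_RGB2HSV).astype(int); H=(h[...,0]+90)%180-90 if col=='red' else h[...,0]
    lo,hi=HUE[col]; m=((H>=lo)&(H<=hi)&(h[...,1]>170)&(h[...,2]>90)).astype(np.uint8)
    n,l,s,ce=cv2.connectedComponentsWithStats(m)
    return [(s[i,4],ce[i].round(1),s[i,:4]) for i in range(1,n) if s[i,4]>amin]
def rack(c,box,z=0.018,name=None):
    x0,y0,x1,y1=box; p=c['p'][y0:y1,x0:x1]
    h=cv2.cvtColor(p,cv2.COLOR_RGB2HSV); m=((h[...,1]<60)&(h[...,2]>70)).astype(np.uint8)
    m=cv2.morphologyEx(m,cv2.MORPH_CLOSE,np.ones((3,3)))
    k=max(cv2.findContours(m,cv2.RETR_EXTERNAL,cv2.CHAIN_APPROX_NONE)[0],key=cv2.contourArea)[:,0]+[x0,y0]
    return k
E
python3 - <<'E'
from h import *
for n,box in(("top",(85,95,230,160)),("scene",(295,212,455,285))):
    c=dict(np.load(n+"0.npz")); print(n)
    for col in HUE:
        for a,ce,bb in blobs(c['p'],col):
            print(col,a,ce,bb,'z66',cast(c,ce,.066)[0,:2].round(4),'z21',cast(c,ce,.021)[0,:2].round(4))
    k=rack(c,box); w=cast(c,k,.018)[:,:2]; r=cv2.minAreaRect((w*1000).astype(np.float32)); print('rack',r, cv2.boxPoints(r).round(1).tolist())
E
```

```text
top
blue 135 [142.  244.3] [133 238  18  13] z66 [0.4241 0.0724] z21 [0.4244 0.087 ]
red 143 [174.1 221.1] [168 215  13  13] z66 [0.4631 0.018 ] z21 [0.4661 0.0289]
red 312 [171.8 249.5] [161 241  23  18] z66 [0.4148 0.0209] z21 [0.4144 0.032 ]
yellow 153 [204.9 226.5] [198 220  14  14] z66 [ 0.4531 -0.0354] z21 [ 0.4554 -0.0283]
yellow 306 [203.3 254.9] [192 247  23  17] z66 [ 0.4051 -0.0331] z21 [ 0.404  -0.0258]
rack ((646.6397094726562, 68.56707763671875), (64.44560241699219, 235.17942810058594), 7.53281831741333) [[599.2999877929688, 180.89999389648438], [630.0999755859375, -52.20000076293945], [694.0, -43.79999923706055], [663.2000122070312, 189.39999389648438]]
scene
blue 307 [339.    4.9] [323   0  32  11] z66 [-0.2338  0.239 ] z21 [-0.3412  0.2745]
blue 602 [437.7  33.2] [415  23  46  20] z66 [-0.0186  0.4589] z21 [-0.1093  0.5115]
blue 66 [355.9 158. ] [351 155  11   7] z66 [0.475  0.0793] z21 [0.4227 0.1024]
blue 79 [356.7 176.6] [353 171   9  14] z66 [0.5272 0.0652] z21 [0.479  0.0872]
red 126 [322.1 157.3] [312 153  20  12] z66 [0.465  0.0154] z21 [0.4119 0.0335]
red 121 [325.9 177.1] [320 169  12  17] z66 [0.5215 0.0086] z21 [0.4728 0.0262]
yellow 124 [293.9 156.2] [285 152  18  11] z66 [ 0.455  -0.0376] z21 [ 0.4011 -0.0236]
yellow 205 [294.7 175. ] [287 167  17  16] z66 [ 0.5087 -0.0469] z21 [ 0.459  -0.0336]
green 54 [267.  153.5] [262 151  11   6] z66 [ 0.4406 -0.0875] z21 [ 0.3856 -0.0774]
rack ((656.0661010742188, 69.12821197509766), (71.20930480957031, 240.21742248535156), 7.4731855392456055) [[605.0999755859375, 183.60000610351562], [636.4000244140625, -54.599998474121094], [707.0, -45.29999923706055], [675.7000122070312, 192.8000030517578]]
```

Emit:
jog_arm(plan=[[[0, 0, 0], [0, 0, -9.4], 8.5], [[0, 0, 0], [0, 0, -9.4], 8.5], [[0, 0, 0], [0, 0, -9.4], 8.5], [[0, 0, 0], [0, 0, -9.4], 8.5], [[0, 0, 0], [0, 0, -9.4], 8.5], [[0, 0, 0], [0, 0, -9.4], 8.5], [[0, 0, 0], [0, 0, -9.4], 8.5], [[0, 0, 0], [0, 0, 0], 8.5]])

```text
t: 1.1
position: [0.124, -0.484, 0.2308]
eef_rot: [-2.405, -2.02, -0.001]
force: [0.1, -0.6, -0.8]
gripper_width: 0.0852
finger_force: 0.0
```

Emit:
jog_arm(plan=[[[4, 1.5, 0], [0, 0, 0], 8.5], [[4, 1.5, 0], [0, 0, 0], 8.5], [[4, 1.5, 0], [0, 0, 0], 8.5], [[4, 1.5, 0], [0, 0, 0], 8.5], [[4, 1.5, 0], [0, 0, 0], 8.5], [[4, 1.5, 0], [0, 0, 0], 8.5], [[4, 1.5, 0], [0, 0, 0], 8.5], [[4, 1.5, 0], [0, 0, 0], 8.5]])

```text
t: 2.1
position: [0.2974, -0.1883, 0.2313]
eef_rot: [2.407, 2.019, 0.0]
force: [0.5, -0.2, -0.9]
gripper_width: 0.0848
finger_force: 0.0
```

Emit:
jog_arm(plan=[[[4, 1.5, 0], [0, 0, 0], 8.5], [[4, 1.5, 0], [0, 0, 0], 8.5], [[4, 1.5, 0], [0, 0, 0], 8.5], [[4, 1.5, 0], [0, 0, 0], 8.5], [[3.5, 0.8, 0], [0, 0, 0], 8.5], [[0, 0, 0], [0, 0, 0], 8.5], [[0, 0, 0], [0, 0, 0], 8.5]])

```text
t: 2.98
position: [0.3968, -0.0092, 0.2311]
eef_rot: [-2.404, -2.021, 0.001]
force: [-0.0, -0.5, 0.6]
gripper_width: 0.0851
finger_force: 0.0
```

```bash
cat >> h.py <<'E'
def grab(n,tag):
    from bench import snapshot,camera_info
    c=camera_info(n); p,d=snapshot(n); cv2.imwrite(f"pics/{tag}.png",p[:,:,::-1])
    return dict(p=p,d=d,K=c["intrinsics"],R=np.array(c["R"]),t=np.array(c["t"]))
E
python3 - <<'E'
from h import *
c=grab("wrist","w1"); np.savez("w1.npz",**c)
print((-c['R'].T@c['t']).round(3),c['R'].round(2).tolist())
for col in HUE:
    for a,ce,bb in blobs(c['p'],col): print(col,a,ce,bb,'z66',cast(c,ce,.066)[0,:2].round(4),'z21',cast(c,ce,.021)[0,:2].round(4))
t=np.load("top0.npz")['p'];h=cv2.cvtColor(t,cv2.COLOR_RGB2HSV);print(h[217,141],h[236,236],h[261,235])
E
```

```text
[0.409 0.062 0.374] [[0.99, -0.17, -0.0], [-0.17, -0.94, 0.28], [-0.05, -0.28, -0.96]]
blue 133 [264.2  73.3] [253  62  18  24] z66 [0.4261 0.0886] z21 [0.4287 0.0925]
blue 434 [309.8  75.1] [299  63  23  25] z66 [0.4715 0.079 ] z21 [0.4806 0.0814]
red 619 [260.7 127. ] [251 112  21  32] z66 [0.4139 0.0365] z21 [0.4146 0.0328]
red 391 [308.6 135. ] [298 124  22  23] z66 [0.4633 0.0193] z21 [0.4712 0.013 ]
[112 162 146] [ 62 151 128] [ 63 156 131]
```

View pics/w1.png

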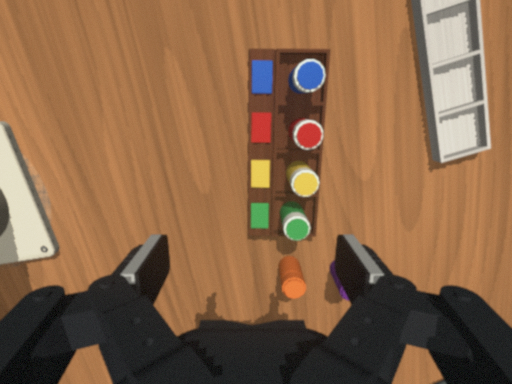

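The wrist view looks past the open fingers along the row. The lids are at blue (310,75), red (308,135), yellow (304,181) and green (296,228). Saturation thresholds need loosening for blue, green and yellow.

```bash
sed -i 's/h\[...,1\]>170)&(h\[...,2\]>90/h[...,1]>125)\&(h[...,2]>60/; s/(20,33)/(21,33)/' h.py
python3 - <<'E'
from h import *
for n in("top0","w1"):
  c=dict(np.load(n+".npz")); print(n)
  for col in HUE:
    for a,ce,bb in blobs(c['p'],col,70):
      if a<2000: print(col,a,ce,bb,'z66',cast(c,ce,.066)[0,:2].round(4),'z21',cast(c,ce,.021)[0,:2].round(4))
E
```

```text
top0
blue 145 [139.8 216.9] [133 211  14  13] z66 [0.4711 0.0779] z21 [0.4747 0.0928]
blue 237 [141.4 244.1] [132 237  20  15] z66 [0.4245 0.0735] z21 [0.4248 0.0881]
red 174 [173.9 221.2] [167 214  15  15] z66 [0.4629 0.0184] z21 [0.4659 0.0292]
red 325 [172.  249.4] [160 241  25  18] z66 [0.4149 0.0206] z21 [0.4145 0.0316]
yellow 181 [204.9 226.5] [198 219  15  15] z66 [ 0.4531 -0.0354] z21 [ 0.4554 -0.0283]
yellow 297 [203.3 254.9] [192 247  23  17] z66 [ 0.4051 -0.0331] z21 [ 0.404  -0.0258]
green 140 [236.  235.9] [230 230  13  13] z66 [ 0.4365 -0.0889] z21 [ 0.4376 -0.0855]
green 252 [234.4 260.5] [224 253  21  16] z66 [ 0.3951 -0.086 ] z21 [ 0.3934 -0.0824]
w1
blue 639 [261.5  76.5] [252  61  20  33] z66 [0.4229 0.0861] z21 [0.425  0.0896]
blue 514 [309.8  75. ] [298  62  25  27] z66 [0.4715 0.0791] z21 [0.4807 0.0815]
red 716 [260.8 126.9] [250 111  23  33] z66 [0.414  0.0366] z21 [0.4148 0.0329]
red 141 [293.4 125.2] [287 116  21  25] z66 [0.4485 0.0324] z21 [0.4543 0.028 ]
red 442 [308.6 134.9] [297 123  24  25] z66 [0.4633 0.0194] z21 [0.4713 0.0132]
yellow 529 [260.  173.4] [251 160  19  28] z66 [ 0.4048 -0.0136] z21 [ 0.4042 -0.0247]
yellow 144 [294.4 167.7] [286 162  22  19] z66 [ 0.4436 -0.0138] z21 [ 0.4486 -0.0249]
yellow 378 [305.3 183.8] [295 173  22  22] z66 [ 0.4533 -0.0344] z21 [ 0.4598 -0.0485]
green 359 [259.3 214.9] [252 204  16  23] z66 [ 0.3958 -0.0627] z21 [ 0.3939 -0.0809]
green 273 [296.9 228.8] [288 220  19  18] z66 [ 0.4368 -0.0878] z21 [ 0.4409 -0.1097]
```

Emit:
jog_arm(plan=[[[3.3, 1.9, 0], [0, 0, 0], 6.5], [[3.3, 1.9, 0], [0, 0, 0], 6.5], [[3.3, 2, 0], [0, 0, 0], 6.5], [[0, 0, 5], [0, 0, 0], 6.5], [[0, 0, 5], [0, 0, 0], 6.5], [[0, 0, 2], [0, 0, 0], 6.5], [[0, 0, 0], [0, 0, 0], 6.5]])

```text
t: 3.9
position: [0.4696, 0.0772, 0.1097]
eef_rot: [-2.405, -2.018, 0.006]
force: [-0.3, -0.1, -0.5]
gripper_width: 0.0655
finger_force: 0.0
```

```bash
python3 - <<'E'
from h import *
from bench import state
print(state()['position'].round(4),state()['eef_rot'].round(3))
c=grab("wrist","w2")
for col in HUE:
    for a,ce,bb in blobs(c['p'],col,70): print(col,a,ce,bb,'z66',cast(c,ce,.066)[0,:2].round(4))
k=rack(c,(0,0,512,384)); print(cv2.boundingRect(k))
E
```

```text
[0.4696 0.0772 0.1097] [-2.405 -2.018  0.006]
blue 1092 [199.3 185.4] [185 166  29  40] z66 [0.4365 0.1015]
blue 274 [254.7 175.5] [239 169  33  16] z66 [0.4752 0.1018]
blue 984 [255.3 206.5] [238 190  36  35] z66 [0.4718 0.0796]
red 1134 [204.1 245. ] [188 221  38  46] z66 [0.4297 0.0565]
red 773 [257. 244.] [236 230  42  35] z66 [0.468  0.0506]
red 830 [258.2 281. ] [242 266  34  31] z66 [0.4637 0.0196]
yellow 810 [204.7 300.1] [192 284  26  33] z66 [0.4196 0.0097]
yellow 454 [256.  303.5] [239 292  36  26] z66 [ 4.585e-01 -2.000e-04]
(397, 0, 115, 287)
```

View pics/w2.png

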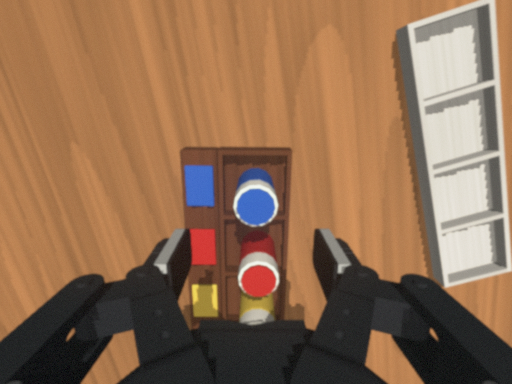

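The blue lid is centred between the fingers at (255,206), within 2 mm of plan, so I'll descend and grip.

Emit:
jog_arm(plan=[[[0.2, 0.2, 3], [0, 0, 0], 6.5], [[0, 0, 3], [0, 0, 0], 6.5], [[0, 0, 2], [0, 0, 0], 6.5], [[0, 0, 0.6], [0, 0, 0], 6.5], [[0, 0, 0], [0, 0, 0], 2.8], [[0, 0, 0], [0, 0, 0], 2.8], [[0, 0, 0], [0, 0, 0], 2.8], [[0, 0, 0], [0, 0, 0], 2.8]], newtons=40)

```text
t: 4.95
position: [0.4749, 0.0804, 0.0268]
eef_rot: [2.402, 2.022, 0.004]
force: [-0.5, -1.0, 5.8]
gripper_width: 0.0309
finger_force: 39.8
```

Emit:
jog_arm(plan=[[[0, 0, -0.3], [0, 0, 0], 2.8], [[0, 0, 0], [0, 0, 0], 2.8], [[0, 0, 0], [0, 0, 0], 2.8]])

```text
t: 5.32
position: [0.4734, 0.0803, 0.0282]
eef_rot: [-2.403, -2.023, 0.0]
force: [0.1, -0.4, -0.1]
gripper_width: 0.0315
finger_force: 39.6
```

Emit:
jog_arm(plan=[[[0, 0, -2], [0, 0, 0], 2.8], [[0, 0, -4], [0, 0, 0], 2.8], [[0, 0, -4], [0, 0, 0], 2.8], [[0, 0, 0], [0, 0, 0], 2.8], [[0, 0, 0], [0, 0, 0], 2.8]])

```text
t: 5.95
position: [0.473, 0.0802, 0.1276]
eef_rot: [-2.403, -2.023, 0.001]
force: [-0.2, -0.4, -0.3]
gripper_width: 0.0309
finger_force: 39.8
```

```bash
python3 - <<'E'
from h import *
from bench import state
s=state();print(s['position'].round(4),s['eef_rot'].round(3),s['force'].round(1),s['gripper_width'],s['t'])
c=grab("wrist","w3");np.savez("w3.npz",**c)
E
```

```text
[0.473  0.0802 0.1276] [-2.403e+00 -2.023e+00  1.000e-03] [-0.2 -0.4 -0.3] 0.0309472426471315 5.95
```

View pics/w3.png

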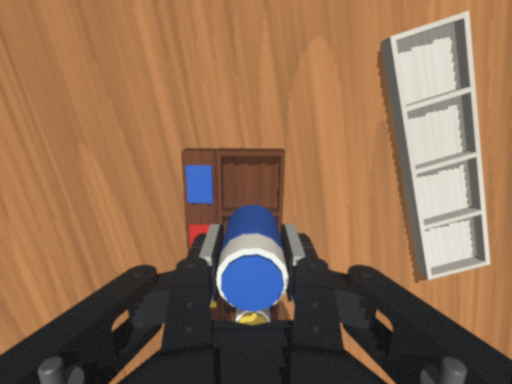

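Blue is lifted, centred in the fingers at (252,280). The whole aluminium rack is in view, its rim corners near (390,40), (467,13), (490,263) and (428,278).

```bash
cat > rk.py <<'E'
from h import *
import sys
c=dict(np.load(sys.argv[1])); th=int(sys.argv[2])
h=cv2.cvtColor(c['p'],cv2.COLOR_RGB2HSV); m=((h[...,1]<60)&(h[...,2]>th)).astype(np.uint8)
x0,y0,x1,y1=map(int,sys.argv[3:7]); k=np.zeros_like(m);k[y0:y1,x0:x1]=m[y0:y1,x0:x1]
k=cv2.morphologyEx(k,cv2.MORPH_CLOSE,np.ones((5,5)))
w=cast(c,max(cv2.findContours(k,0,cv2.CHAIN_APPROX_NONE)[0],key=cv2.contourArea)[:,0],.018)[:,:2]*1000
r=cv2.minAreaRect(w.astype(np.float32));print(th,np.round(r[0],1),np.round(r[1],1),round(r[2],2))
E
for t in 110 140 160;do python3 rk.py w3.npz $t 375 0 512 295;python3 rk.py top0.npz $t 85 95 230 160;done
python3 -c "
import numpy as np,cv2
h=cv2.cvtColor(np.load('w3.npz')['p'],cv2.COLOR_RGB2HSV);print(h[130,380:500:2,2]);print(h[130,380:500:2,1])"
```

```text
110 [648.5  70.3] [ 63.5 236.4] 7.41
110 [647.8  68.7] [ 62.2 235.2] 7.49
140 [648.9  70.3] [ 62.8 236.4] 7.41
140 [648.4  69.3] [ 60.7 234.2] 7.49
160 [649.   70.4] [ 62.4 236.4] 7.45
160 [654.7 -24.3] [45.8 43.2] 6.36
[170 167 166 168 138 121 127 121 100  95  95  95 147 217 221 222 222 224
 226 225 222 221 222 222 223 225 221 222 223 225 221 223 224 225 224 224
 226 220 219 211 169 139 119  93  93  88  99 180 219 215 191 185 179 181
 183 187 182 180 182 179]
[138 140 138 140 139 139 131 114  43  30  30  21  26  22  18  20  17  20
  18  18  20  20  20  22  19  18  18  22  21  18  21  21  18  16  20  18
  18  23  21  24  21  20  19  19  22  14  26  24  23  46 128 141 141 138
 139 140 143 139 142 138]
```

Emit:
jog_arm(plan=[[[-1, 3.3, 0], [0, 0, 0], 2.8], [[-1, 3.3, 0], [0, 0, 0], 2.8], [[-1, 3.3, 0], [0, 0, 0], 2.8], [[-1, 3.3, 0], [0, 0, 0], 2.8], [[-1, 3.3, 0], [0, 0, 0], 2.8], [[-1.3, 3.6, 0], [0, 0, 0], 2.8], [[0, 0, 0], [0, 0, 0], 2.8], [[0, 0, 0], [0, 0, 0], 2.8]])

```text
t: 7.0
position: [0.6594, -0.016, 0.1261]
eef_rot: [-2.401, -2.021, 0.005]
force: [1.0, -0.4, -0.6]
gripper_width: 0.0311
finger_force: 40.1
```

Emit:
jog_arm(plan=[[[0, 0, 3], [0, 0, 0], 2.8], [[0, 0, 3], [0, 0, 0], 2.8], [[0, 0, 2], [0, 0, 0], 2.8], [[0, 0, 1], [0, 0, 0], 2.8], [[0, 0, 0.5], [0, 0, 0], 2.8], [[0, 0, 0], [0, 0, 0], 2.8], [[0, 0, 0], [0, 0, 0], 2.8]])

```text
t: 7.88
position: [0.6616, -0.0161, 0.0344]
eef_rot: [2.403, 2.022, 0.002]
force: [-0.5, -0.6, -0.6]
gripper_width: 0.0309
finger_force: 40.1
```

Emit:
jog_arm(plan=[[[0, 0, 0.4], [0, 0, 0], 2.8], [[0, 0, 0], [0, 0, 0], 2.8], [[0, 0, 0], [0, 0, 0], 2.8]])

```text
t: 8.25
position: [0.6609, -0.0162, 0.0293]
eef_rot: [-2.404, -2.023, 0.0]
force: [0.3, -0.2, -0.5]
gripper_width: 0.0312
finger_force: 40.1
```

Emit:
jog_arm(plan=[[[0, 0, 0.2], [0, 0, 0], 2.8], [[0, 0, 0], [0, 0, 0], 2.8], [[0, 0, 0], [0, 0, 0], 2.8]])

```text
t: 8.62
position: [0.6609, -0.0161, 0.0272]
eef_rot: [-2.404, -2.023, 0.0]
force: [0.8, 0.1, -0.9]
gripper_width: 0.031
finger_force: 40.1
```

Emit:
jog_arm(plan=[[[0, 0, 0.15], [0, 0, 0], 2.8], [[0, 0, 0], [0, 0, 0], 2.8], [[0, 0, 0], [0, 0, 0], 2.8]])

```text
t: 9.0
position: [0.6611, -0.0161, 0.0269]
eef_rot: [2.403, 2.023, 0.001]
force: [-2.5, -0.1, 5.5]
gripper_width: 0.0311
finger_force: 40.5
```

Emit:
jog_arm(plan=[[[0, 0, 0], [0, 0, 0], 3.6], [[0, 0, 0], [0, 0, 0], 5], [[0, 0, 0], [0, 0, 0], 6.5], [[0, 0, -4], [0, 0, 0], 6.5], [[0, 0, -4], [0, 0, 0], 6.5], [[0, 0, -2], [0, 0, 0], 6.5], [[0, 0, 0], [0, 0, 0], 6.5]])

```text
t: 9.88
position: [0.6625, -0.0162, 0.128]
eef_rot: [2.401, 2.021, 0.006]
force: [-0.2, -0.4, 0.5]
gripper_width: 0.0648
finger_force: 0.0
```

```bash
cat > look.py <<'E'
from h import *
from bench import state
import sys
s=state();print(s['position'].round(4),s['eef_rot'].round(3),s['t'])
for n in("wrist","top"):
  c=grab(n,sys.argv[1]+n);np.savez(sys.argv[1]+n,**c);print(n)
  for col in HUE:
    for a,ce,bb in blobs(c['p'],col,70):
      if a<2500:
        w=cast(c,ce,.066)[0,:2]; q=cv2.transform(((w-[.6487,.0699])[None,None]),np.array([[.9916,.1297],[-.1297,.9916]]))[0,0]
        print(col,a,bb,w.round(4),'rack',(q*1000).round(1))
E
python3 look.py a
```

```text
[ 0.6625 -0.0162  0.128 ] [2.401 2.021 0.006] 9.875
wrist
blue 160 [237 170  27  12] [0.6646 0.0049] rack [  7.3 -66.5]
blue 800 [234 188  32  32] [ 0.6603 -0.0172] rack [  0.2 -87.8]
red 1270 [  1 164  58  46] [0.5054 0.0275] rack [-147.6  -23.4]
red 111 [  0 191   7  23] [0.4743 0.0159] rack [-179.9  -30.9]
yellow 1126 [ 14 219  53  44] [ 0.4957 -0.0167] rack [-162.9  -66. ]
yellow 510 [  0 250  22  29] [ 0.4577 -0.035 ] rack [-203.   -79.3]
green 303 [  0 278  18  26] [ 0.4462 -0.0571] rack [-217.3  -99.6]
green 513 [ 19 279  47  24] [ 0.4758 -0.062 ] rack [-188.5 -108.4]
green 466 [  0 308  27  24] [ 0.4376 -0.0858] rack [-229.6 -127. ]
top
blue 132 [190 106  14  13] [ 0.6591 -0.0183] rack [ -1.1 -88.8]
blue 235 [132 237  20  15] [0.4245 0.0735] rack [-221.9   32.6]
red 173 [167 214  15  15] [0.4631 0.0184] rack [-190.7  -27. ]
red 318 [161 241  23  18] [0.4149 0.0206] rack [-238.2  -18.6]
yellow 181 [198 219  15  15] [ 0.4531 -0.0354] rack [-207.6  -79. ]
yellow 296 [192 247  23  17] [ 0.4049 -0.0332] rack [-255.1  -70.7]
green 139 [230 230  13  13] [ 0.4365 -0.089 ] rack [-231.1 -130.1]
green 253 [224 253  21  16] [ 0.3953 -0.086 ] rack [-271.5 -121.7]
```

Blue stands within 1–2 mm of its compartment's centre. Next is red.

Emit:
jog_arm(plan=[[[0, -4, 0], [0, 0, 0], 6.5], [[0, -4, 0], [0, 0, 0], 6.5], [[0, -4, 0], [0, 0, 0], 6.5], [[0, -4, 0], [0, 0, 0], 6.5], [[0, -4.1, 0], [0, 0, 0], 6.5], [[0, 0, 0], [0, 0, 0], 6.5], [[0, 0, 0], [0, 0, 0], 6.5]])

```text
t: 10.85
position: [0.4632, 0.0182, 0.1252]
eef_rot: [2.403, 2.023, -0.0]
force: [0.5, 0.9, -0.2]
gripper_width: 0.0655
finger_force: 0.0
```

Emit:
jog_arm(plan=[[[0, 0, 4], [0, 0, 0], 6.5], [[0, 0, 3], [0, 0, 0], 6.5], [[0, 0, 2], [0, 0, 0], 6.5], [[0, 0, 1], [0, 0, 0], 6.5], [[0, 0, 0], [0, 0, 0], 6.5], [[0, 0, 0], [0, 0, 0], 2.8], [[0, 0, 0], [0, 0, 0], 2.8], [[0, 0, 0], [0, 0, 0], 2.8]])

```text
t: 11.85
position: [0.4638, 0.0182, 0.0268]
eef_rot: [2.403, 2.022, 0.003]
force: [-0.6, 0.4, 4.3]
gripper_width: 0.0311
finger_force: 39.5
```

Emit:
jog_arm(plan=[[[0, 0, 0], [0, 0, 0], 2.8], [[0, 0, 0], [0, 0, 0], 2.8], [[0, 0, -1], [0, 0, 0], 2.8], [[0, 0, -3], [0, 0, 0], 2.8], [[0, 0, -3], [0, 0, 0], 2.8], [[0, 0, -3], [0, 0, 0], 2.8], [[0, 0, 0], [0, 0, 0], 2.8], [[0, 0, 0], [0, 0, 0], 2.8]])

```text
t: 12.85
position: [0.462, 0.0181, 0.125]
eef_rot: [-2.403, -2.022, 0.002]
force: [0.2, -0.1, -3.0]
gripper_width: 0.0316
finger_force: 39.8
```

Emit:
jog_arm(plan=[[[0.9, 3, 0], [0, 0, 0], 2.8], [[0.9, 3, 0], [0, 0, 0], 2.8], [[0.9, 3, 0], [0, 0, 0], 2.8], [[0.9, 3, 0], [0, 0, 0], 2.8], [[0.9, 3, 0], [0, 0, 0], 2.8], [[1, 3.3, 0], [0, 0, 0], 2.8], [[0, 0, 0], [0, 0, 0], 2.8], [[0, 0, 0], [0, 0, 0], 2.8]])

```text
t: 13.85
position: [0.6508, 0.041, 0.1236]
eef_rot: [-2.401, -2.021, 0.006]
force: [0.4, 0.3, -0.3]
gripper_width: 0.0313
finger_force: 40.3
```

Emit:
jog_arm(plan=[[[0, 0, 3], [0, 0, 0], 2.8], [[0, 0, 3], [0, 0, 0], 2.8], [[0, 0, 2], [0, 0, 0], 2.8], [[0, 0, 1], [0, 0, 0], 2.8], [[0, 0, 0.5], [0, 0, 0], 2.8], [[0, 0, 0], [0, 0, 0], 2.8], [[0, 0, 0], [0, 0, 0], 2.8]])

```text
t: 14.72
position: [0.6533, 0.0411, 0.0319]
eef_rot: [2.403, 2.022, 0.002]
force: [-0.2, -0.3, -0.9]
gripper_width: 0.0311
finger_force: 40.3
```

Emit:
jog_arm(plan=[[[0, 0, 0.2], [0, 0, 0], 2.8], [[0, 0, 0.1], [0, 0, 0], 2.8], [[0, 0, 0], [0, 0, 0], 2.8], [[0, 0, 0], [0, 0, 0], 2.8]])

```text
t: 15.22
position: [0.6526, 0.0411, 0.0278]
eef_rot: [-2.404, -2.023, 0.0]
force: [0.2, 0.2, -1.7]
gripper_width: 0.0308
finger_force: 40.3
```

Emit:
jog_arm(plan=[[[0, 0, 0.15], [0, 0, 0], 2.8], [[0, 0, 0], [0, 0, 0], 2.8], [[0, 0, 0], [0, 0, 0], 2.8]])

```text
t: 15.6
position: [0.6528, 0.0411, 0.0269]
eef_rot: [2.403, 2.023, 0.001]
force: [-1.6, -0.1, 3.3]
gripper_width: 0.0312
finger_force: 40.7
```

Emit:
jog_arm(plan=[[[0, 0, 0], [0, 0, 0], 3.6], [[0, 0, 0], [0, 0, 0], 5], [[0, 0, 0], [0, 0, 0], 6.5], [[0, 0, -4], [0, 0, 0], 6.5], [[0, 0, -4], [0, 0, 0], 6.5], [[0, 0, -2], [0, 0, 0], 6.5], [[0, 0, 0], [0, 0, 0], 6.5], [[0, 0, 0], [0, 0, 0], 6.5]])

```text
t: 16.6
position: [0.6518, 0.0411, 0.125]
eef_rot: [-2.403, -2.022, 0.003]
force: [-0.2, -0.1, -0.4]
gripper_width: 0.0652
finger_force: 0.0
```

```bash
python3 look.py b | grep -v "rack \[-2"
```

```text
[0.6518 0.0411 0.125 ] [-2.403 -2.022  0.003] 16.6
wrist
blue 389 [  0 157  14  39] [0.4747 0.0907] rack [-169.8   43.2]
blue 359 [258 225  29  22] [0.6624 0.0127] rack [  6.2 -58.5]
blue 689 [260 254  31  29] [ 0.6602 -0.0171] rack [  0.1 -87.8]
red 222 [238 167  31  15] [0.6562 0.0642] rack [ 6.7 -6.6]
red 875 [237 185  34  33] [0.6526 0.0427] rack [  0.3 -27.5]
red 931 [  0 215  30  39] [0.4618 0.0468] rack [-188.4    1.4]
yellow 385 [ 46 268  45  25] [0.49   0.0014] rack [-166.3  -47.4]
top
blue 119 [191 106  13  13] [ 0.659  -0.0189] rack [ -1.3 -89.3]
red 159 [157 109  14  15] [0.6524 0.0413] rack [ -0.1 -28.9]
```

Emit:
jog_arm(plan=[[[-1.8, -3, 0], [0, 0, 0], 6.5], [[-1.8, -3, 0], [0, 0, 0], 6.5], [[-1.8, -3, 0], [0, 0, 0], 6.5], [[-1.8, -3, 0], [0, 0, 0], 6.5], [[-1.8, -3, 0], [0, 0, 0], 6.5], [[-1.9, -3.3, 0], [0, 0, 0], 6.5], [[0, 0, 0], [0, 0, 0], 6.5], [[0, 0, 0], [0, 0, 0], 6.5]])

```text
t: 17.7
position: [0.4541, -0.035, 0.1261]
eef_rot: [2.404, 2.023, 0.001]
force: [0.3, 0.2, 0.4]
gripper_width: 0.0649
finger_force: 0.0
```

```bash
python3 look.py c
```

```text
[ 0.4541 -0.035   0.1261] [2.404e+00 2.023e+00 1.000e-03] 17.7
wrist
blue 1454 [174  19  32  50] [0.4328 0.0801] rack [-212.8   38.1]
blue 1217 [458 110  53  38] [ 0.6215 -0.0067] rack [-36.9 -72.4]
red 1400 [451  27  50  49] [0.6145 0.0413] rack [-37.6 -23.9]
red 1383 [177  94  33  48] [0.4243 0.0338] rack [-227.2   -6.7]
yellow 1014 [183 165  28  39] [ 0.4157 -0.013 ] rack [-241.8  -52. ]
yellow 269 [235 166  33  18] [ 0.4572 -0.0123] rack [-200.6  -56.6]
yellow 852 [235 186  34  32] [ 0.4535 -0.0339] rack [-207.   -77.6]
green 638 [188 226  24  32] [ 0.4082 -0.06  ] rack [-255.4  -97.6]
green 630 [228 253  30  27] [ 0.437  -0.0876] rack [-230.3 -128.7]
top
blue 125 [191 106  13  13] [ 0.6593 -0.0189] rack [ -1.  -89.4]
red 101 [161 109  10  15] [0.6531 0.0375] rack [  0.1 -32.7]
red 82 [166 121  13  12] [0.6298 0.0243] rack [-24.6 -42.8]
yellow 273 [192 248  23  16] [ 0.4041 -0.0344] rack [-256.1  -71.7]
green 139 [230 230  13  13] [ 0.4365 -0.0889] rack [-231.1 -129.9]
green 255 [224 253  22  16] [ 0.3953 -0.086 ] rack [-271.5 -121.7]
```

Emit:
jog_arm(plan=[[[0, 0, 4], [0, 0, 0], 6.5], [[0, 0, 3], [0, 0, 0], 6.5], [[0, 0, 2], [0, 0, 0], 6.5], [[0, 0, 1], [0, 0, 0], 6.5], [[0, 0, 0], [0, 0, 0], 6.5], [[0, 0, 0], [0, 0, 0], 2.8], [[0, 0, 0], [0, 0, 0], 2.8], [[0, 0, 0], [0, 0, 0], 2.8]])

```text
t: 18.8
position: [0.4547, -0.0351, 0.0273]
eef_rot: [2.402, 2.022, 0.003]
force: [-0.3, -0.3, 3.9]
gripper_width: 0.0309
finger_force: 39.6
```

Emit:
jog_arm(plan=[[[0, 0, 0], [0, 0, 0], 2.8], [[0, 0, 0], [0, 0, 0], 2.8], [[0, 0, -1], [0, 0, 0], 2.8], [[0, 0, -3], [0, 0, 0], 2.8], [[0, 0, -3], [0, 0, 0], 2.8], [[0, 0, -3], [0, 0, 0], 2.8], [[0, 0, 0], [0, 0, 0], 2.8], [[0, 0, 0], [0, 0, 0], 2.8]])

```text
t: 19.8
position: [0.4529, -0.035, 0.1256]
eef_rot: [-2.403, -2.022, 0.002]
force: [0.2, 0.5, -1.2]
gripper_width: 0.0312
finger_force: 39.7
```

Emit:
jog_arm(plan=[[[2.7, 2.7, 0], [0, 0, 0], 2.8], [[2.7, 2.7, 0], [0, 0, 0], 2.8], [[2.7, 2.7, 0], [0, 0, 0], 2.8], [[2.7, 2.7, 0], [0, 0, 0], 2.8], [[2.7, 2.7, 0], [0, 0, 0], 2.8], [[3, 3, 0], [0, 0, 0], 2.8], [[0, 0, 0], [0, 0, 0], 2.8], [[0, 0, 0], [0, 0, 0], 2.8]])

```text
t: 20.8
position: [0.6427, 0.099, 0.124]
eef_rot: [-2.402, -2.022, 0.006]
force: [-0.2, 0.1, -1.2]
gripper_width: 0.0311
finger_force: 40.0
```

Emit:
jog_arm(plan=[[[0, 0, 3], [0, 0, 0], 2.8], [[0, 0, 3], [0, 0, 0], 2.8], [[0, 0, 2], [0, 0, 0], 2.8], [[0, 0, 1], [0, 0, 0], 2.8], [[0, 0, 0.5], [0, 0, 0], 2.8], [[0, 0, 0], [0, 0, 0], 2.8], [[0, 0, 0], [0, 0, 0], 2.8]])

```text
t: 21.68
position: [0.6451, 0.0994, 0.0324]
eef_rot: [2.403, 2.022, 0.002]
force: [0.0, 0.5, -1.3]
gripper_width: 0.0314
finger_force: 40.0
```

Emit:
jog_arm(plan=[[[0, 0, 0.2], [0, 0, 0], 2.8], [[0, 0, 0.1], [0, 0, 0], 2.8], [[0, 0, 0.15], [0, 0, 0], 2.8], [[0, 0, 0], [0, 0, 0], 2.8], [[0, 0, 0], [0, 0, 0], 2.8]])

```text
t: 22.3
position: [0.6445, 0.0994, 0.0274]
eef_rot: [2.403, 2.023, 0.001]
force: [-1.7, -0.0, 4.5]
gripper_width: 0.0312
finger_force: 40.2
```

Emit:
jog_arm(plan=[[[0, 0, 0], [0, 0, 0], 3.6], [[0, 0, 0], [0, 0, 0], 5], [[0, 0, 0], [0, 0, 0], 6.5], [[0, 0, -4], [0, 0, 0], 6.5], [[0, 0, -4], [0, 0, 0], 6.5], [[0, 0, -2], [0, 0, 0], 6.5], [[0, 0, 0], [0, 0, 0], 6.5], [[0, 0, 0], [0, 0, 0], 6.5]])

```text
t: 23.3
position: [0.6436, 0.0992, 0.1254]
eef_rot: [-2.403, -2.022, 0.003]
force: [-0.2, -0.4, 0.3]
gripper_width: 0.065
finger_force: 0.0
```

```bash
python3 look.py d | grep -v "rack \[-2"
```

```text
[0.6436 0.0992 0.1254] [-2.403 -2.022  0.003] 23.3
wrist
blue 848 [ 14 216  32  34] [0.4677 0.1048] rack [-175.    58.1]
blue 201 [287 275  18  24] [0.6667 0.0207] rack [ 11.5 -51.1]
blue 191 [282 312  27  17] [ 0.6631 -0.0106] rack [  3.8 -81.7]
red 474 [257 222  31  26] [0.6534 0.0725] rack [5. 2.]
red 728 [260 251  31  30] [0.6524 0.0427] rack [  0.2 -27.4]
red 834 [ 27 266  32  36] [0.4591 0.0591] rack [-189.4   13.9]
yellow 228 [238 167  31  15] [0.6478 0.122 ] rack [ 5.9 51.8]
yellow 862 [237 185  34  33] [0.6441 0.1005] rack [-0.6 30.9]
green 725 [ 81 354  38  30] [ 0.4785 -0.0382] rack [-182.8  -85.1]
top
red 154 [157 110  14  14] [0.652  0.0413] rack [ -0.4 -28.8]
yellow 156 [125 115  14  14] [0.6435 0.0988] rack [-1.4 29.3]
```

Emit:
jog_arm(plan=[[[-3.1, -2.4, 0], [0, 0, 0], 6.5], [[-3.1, -2.4, 0], [0, 0, 0], 6.5], [[-3.1, -2.4, 0], [0, 0, 0], 6.5], [[-3.1, -2.4, 0], [0, 0, 0], 6.5], [[-3.1, -2.4, 0], [0, 0, 0], 6.5], [[-3.1, -2.4, 0], [0, 0, 0], 6.5], [[-3.5, -2.8, 0], [0, 0, 0], 6.5], [[0, 0, 0], [0, 0, 0], 6.5]])

```text
t: 24.4
position: [0.434, -0.09, 0.1257]
eef_rot: [-2.405, -2.017, 0.004]
force: [-0.6, 1.0, -0.1]
gripper_width: 0.065
finger_force: 0.0
```

Emit:
jog_arm(plan=[[[0, 0, 0], [0, 0, 0], 6.5], [[0, 0, 0], [0, 0, 0], 6.5]])

```text
t: 24.65
position: [0.438, -0.0885, 0.1266]
eef_rot: [-2.402, -2.024, -0.0]
force: [0.3, -0.1, 0.5]
gripper_width: 0.0651
finger_force: 0.0
```

```bash
python3 look.py e | grep green
```

```text
green 847 [191 168  26  37] [ 0.4042 -0.0696] rack [-260.6 -106.6]
green 101 [241 168  19   9] [ 0.4408 -0.0651] rack [-223.6 -106.9]
green 767 [235 187  32  30] [ 0.4369 -0.0876] rack [-230.4 -128.7]
```

View pics/ewrist.png

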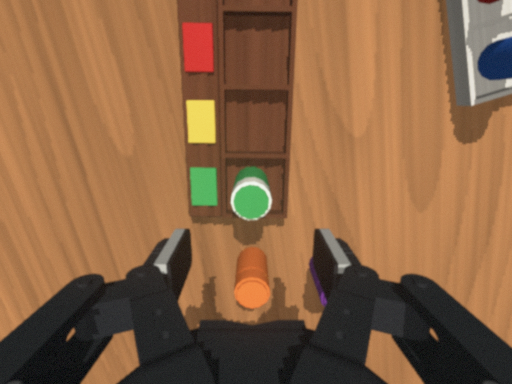

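The green lid is centred at (251,200). The orange (253,290) and purple look-alikes are clear of the fingers.

Emit:
jog_arm(plan=[[[0, 0, 4], [0, 0, 0], 6.5], [[0, 0, 3], [0, 0, 0], 6.5], [[0, 0, 2], [0, 0, 0], 6.5], [[0, 0, 1], [0, 0, 0], 6.5], [[0, 0, 0], [0, 0, 0], 6.5], [[0, 0, 0], [0, 0, 0], 2.8], [[0, 0, 0], [0, 0, 0], 2.8], [[0, 0, 0], [0, 0, 0], 2.8]])

```text
t: 25.75
position: [0.4381, -0.0892, 0.0278]
eef_rot: [2.402, 2.022, 0.002]
force: [0.0, 0.5, 4.8]
gripper_width: 0.0313
finger_force: 39.6
```

Emit:
jog_arm(plan=[[[0, 0, 0], [0, 0, 0], 2.8], [[0, 0, 0], [0, 0, 0], 2.8], [[0, 0, -1], [0, 0, 0], 2.8], [[0, 0, -3], [0, 0, 0], 2.8], [[0, 0, -3], [0, 0, 0], 2.8], [[0, 0, -3], [0, 0, 0], 2.8], [[0, 0, 0], [0, 0, 0], 2.8], [[0, 0, 0], [0, 0, 0], 2.8]])

```text
t: 26.75
position: [0.4365, -0.0889, 0.1261]
eef_rot: [-2.403, -2.022, 0.001]
force: [-0.1, -0.7, -0.7]
gripper_width: 0.031
finger_force: 39.8
```

Emit:
jog_arm(plan=[[[3.9, 2.2, 0], [0, 0, 0], 2.8], [[3.9, 2.2, 0], [0, 0, 0], 2.8], [[3.9, 2.2, 0], [0, 0, 0], 2.8], [[3.9, 2.2, 0], [0, 0, 0], 2.8], [[3.9, 2.2, 0], [0, 0, 0], 2.8], [[3.9, 2.2, 0], [0, 0, 0], 2.8], [[4.1, 2.2, 0], [0, 0, 0], 2.8], [[0, 0, 0], [0, 0, 0], 2.8]])

```text
t: 27.75
position: [0.636, 0.1583, 0.1233]
eef_rot: [-2.398, -2.026, 0.004]
force: [-0.1, -0.4, -1.6]
gripper_width: 0.0311
finger_force: 40.1
```

Emit:
jog_arm(plan=[[[0, 0, 0], [0, 0, 0], 2.8], [[0, 0, 0], [0, 0, 0], 2.8]])

```text
t: 28.0
position: [0.6349, 0.1545, 0.1261]
eef_rot: [-2.404, -2.021, 0.003]
force: [0.6, -1.3, -1.3]
gripper_width: 0.0312
finger_force: 40.1
```

Emit:
jog_arm(plan=[[[0, 0.1, 3], [0, 0, 0], 2.8], [[0, 0, 3], [0, 0, 0], 2.8], [[0, 0, 2], [0, 0, 0], 2.8], [[0, 0, 1], [0, 0, 0], 2.8], [[0, 0, 0.5], [0, 0, 0], 2.8], [[0, 0, 0], [0, 0, 0], 2.8], [[0, 0, 0], [0, 0, 0], 2.8]])

```text
t: 28.88
position: [0.6376, 0.1556, 0.0329]
eef_rot: [2.403, 2.022, 0.003]
force: [-0.7, 1.0, -1.2]
gripper_width: 0.0312
finger_force: 40.1
```

Emit:
jog_arm(plan=[[[0, 0, 0.2], [0, 0, 0], 2.8], [[0, 0, 0.1], [0, 0, 0], 2.8], [[0, 0, 0.15], [0, 0, 0], 2.8], [[0, 0, 0], [0, 0, 0], 2.8], [[0, 0, 0], [0, 0, 0], 2.8]])

```text
t: 29.5
position: [0.637, 0.1556, 0.0279]
eef_rot: [2.403, 2.023, 0.001]
force: [-2.5, 0.1, 3.8]
gripper_width: 0.031
finger_force: 40.2
```

Contact with the floor; release and back off.

Emit:
jog_arm(plan=[[[0, 0, 0], [0, 0, 0], 3.6], [[0, 0, 0], [0, 0, 0], 5], [[0, 0, 0], [0, 0, 0], 6.5], [[0, 0, -4], [0, 0, 0], 6.5], [[0, 0, -4], [0, 0, 0], 6.5], [[0, 0, -4], [0, 0, 0], 6.5], [[0, 0, 0], [0, 0, 0], 6.5]])

```text
t: 30.38
position: [0.6396, 0.1562, 0.152]
eef_rot: [2.401, 2.02, 0.013]
force: [0.6, 0.0, 0.7]
gripper_width: 0.0649
finger_force: 0.0
```

Emit:
jog_arm(plan=[[[0, -4, -2], [0, 0, 0], 6.5], [[0, -4, 0], [0, 0, 0], 6.5], [[0, -4, 0], [0, 0, 0], 6.5], [[0, -4, 0], [0, 0, 0], 6.5], [[0, -4, 0], [0, 0, 0], 6.5], [[0, -4, 0], [0, 0, 0], 6.5], [[0, 0, 0], [0, 0, 0], 6.5], [[0, 0, 0], [0, 0, 0], 6.5]])

```text
t: 31.38
position: [0.4007, 0.1965, 0.167]
eef_rot: [2.403, 2.023, 0.0]
force: [-0.1, -0.5, -0.3]
gripper_width: 0.0655
finger_force: 0.0
```

```bash
python3 look.py f | grep -v "rack \[-2"; python3 -c "
from h import *;grab('scene','fscene')
a=cv2.imread('pics/ftop.png')[60:300];b=cv2.imread('pics/fscene.png')[100:300];cv2.imwrite('pics/f.png',np.vstack([a,b]))"
```

```text
[0.4007 0.1965 0.167 ] [2.403 2.023 0.   ] 31.375
wrist
blue 822 [473 292  39  37] [0.6213 0.0272] rack [-32.8 -38.8]
red 857 [469 250  43  36] [0.6144 0.0784] rack [-32.9  12.9]
yellow 861 [463 207  46  34] [0.6061 0.1277] rack [-34.7  62.8]
yellow 71 [506 234   6  18] [0.6332 0.1   ] rack [-11.5  31.9]
green 753 [459 160  42  32] [0.5986 0.1758] rack [-36.  111.5]
green 143 [503 177   9  22] [0.6274 0.1562] rack [-9.9 88.3]
top
blue 123 [191 106  13  13] [ 0.6593 -0.0187] rack [ -0.9 -89.2]
red 157 [157 109  14  15] [0.6522 0.0411] rack [ -0.3 -29. ]
yellow 157 [125 115  15  14] [0.6435 0.0988] rack [-1.4 29.3]
green 118 [ 94 121  13  12] [0.6357 0.1552] rack [-1.8 86.3]
```

View pics/f.png

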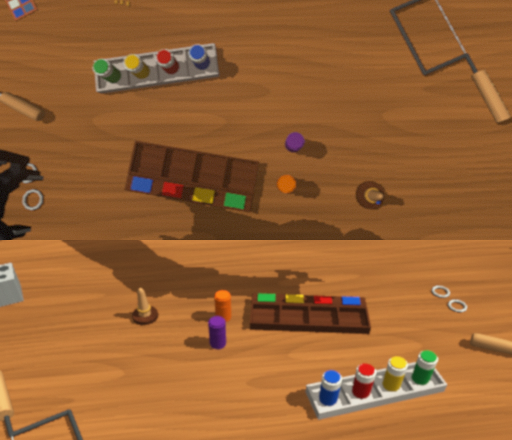

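Both views show all four jars upright in the aluminium rack. From the robot's left they are green (106,70), yellow (135,66), red (166,62) and blue (198,56), the reverse of the tiles, and each is within about 2 mm of centre. The ring stand (371,195 in the crop) has not moved.

```bash
python3 -c "
from bench import *
print(hand_in())"
```

```text
the job is handed in; nothing more can be done
None
```

All four jars are standing upright in the aluminium rack in reverse order (green, yellow, red, blue from the robot's left), each about 2 mm or less from its compartment centre, the ring stand untouched, and the job was handed in at about 31 s (no verdict was returned).

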